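# Index the jaw of a board holder by one hole

### The arm

A 6-joint arm with a two-finger parallel gripper is mounted at the origin on a cart in front of the work surface, level with it; the furniture and walls round the work are solid. World frame = base frame: x ahead of the robot, y to its left, z up, the work surface at z = 0. Lengths are in m, angles in rad, forces in N, time in s.
With the tool pointing down it reaches from about 0.35 to 0.975 m from the base axis. Payload 7.1 kg.
Tool frame: the origin (TCP) lies midway between the tips of the shut fingers; the grasp point (between the pads) lies 19 mm behind it (r.tcp_to_grasp is the z of the grasp point in the tool frame, in m); z points along the fingers, y is the line along which they close (so a half turn about z gives the same grasp; the last joint's range is limited). The gripper opens to 88 mm and grips with 3 to 60 N. Pads are 20 mm wide; open, the fingers measure 115 mm over their backs; the gripper's body (75 mm by 178 mm) begins 61 mm behind the grasp point.
Start: joints at [-0.019, 0.423, 1.63, -0, 1.089, -0.019], TCP at [0.625, 0, 0.223] pointing down, gripper open.
Joint ranges: [-3, 3], [-0.9, 2.11], [0.09, 2.58], [-1.31, 4.45], [0.11, 2.69], [-2.54, 2.54]. Speed limits (rad/s): [2.39, 2.39, 3.01, 3.14, 3.14, 3.14].

### API

Orientations are given as a 3x3 rotation matrix whose columns are the frame's x, y, z axes.
In Python, from workcell import sensors, snapshot, r gives the robot as it stands.
- The arm moves only by the shell command python3 -m inch 'ROWS' [FORCE]. ROWS is JSON, a list that holds one entry, the list of rows, each a list of 5 numbers: the shift along the tool's x, y, z in m, then the turn about the tool's z in degrees, then the opening, from -1 (shut) to 1 (fully open). A call has 1 to 12 rows; each row shifts and turns the commanded pose from where the row before left it, along the tool's axes as they then stand; what a row does not reach is not made up. A row lasts 1/10 s, in which the tool goes at most 50 mm and 8.59 degrees, less where a joint would pass 70% of its speed; a pose out of reach is approached as far as the arm can. A call with a gripper value outside its range is refused whole. The fingers move at their own pace and stop on an object; FORCE is the grip in N (left out, the last holds). Time passes only in rows, so rows that do not move let the fingers close. It gives the time, the measured TCP pose, the force, the opening and the grip force at its end, in the units of the state.
- sensors.observe(): the state, without advancing time (a new reading comes with each control period).
- snapshot(name): name is "scene" or "side" or "wrist"; returns a dict with "image" (420x560x3 uint8, blue, green, red), "K" (3x3 intrinsics, pixels), "R" (3x3) and "t" (3): a world point X has camera coordinates R X + t. Camera axes: x right, y down, z forward; pixel columns grow to the right and rows downward; lengths in m; the calibration is good to about 2 mm. A picture is of the moment at which its call begins. There is no depth.
- r.job_done(): hands the job in; it is judged then, once.
The state is a dict: "t": time; "q": joint angles; "joint_velocities": joint speeds; "joint_efforts": joint torques, N m; "tcp_pos": TCP position; "eef_rot": TCP orientation; "wrist_force": force on the tool from outside, world axes, zero at the start; "ft_torque": the same for the moment, N m; "gripper_width": finger opening in m; "grip_force": force on a finger pad.
Only numpy, scipy, OpenCV 4.12 (cv2) and the standard library are available. Lean on these libraries where they do the work, as an engineer would, in place of code of your own. Each camera call takes 0.05 s, during which the arm holds its last target. There are 200 camera calls.

### The job

Set the board holder one hole narrower: pull up the spring knob on its sliding jaw, slide the jaw off its present hole towards the fixed jaw, and let the pin snap fully home in the very next hole, then let go. Feel for the hole and do not force the pin sideways: pushing hard against it, or running into the hole fast, bends it. Leave the solder spool, the bottle and the circuit board where they stand.

Things in the scene. Friction and masses are not known exactly. Their poses are not given: they have to be found in the camera images.
- board_holder: Fixed board holder screwed to the bench: dark base plate 96 x 240 x 10 mm with an aluminium block at each end (90 x 16 mm, 44 mm high) and two steel guide rods along its y axis (at x = +/-32 mm). Origin: centre of the underside, on the bench. Its +y axis points from the sliding jaw's start to the fixed jaw, a grooved bar 54 mm high at y = +100 mm.
- moving_jaw (a joint): Travel of the sliding jaw along the holder's +y axis in m. 0 = pin in its present hole (knob at x = 0, y = -60 mm of the holder); grows towards the fixed jaw, at most 0.098. It slides easily: about 3 N (up to 9 N for an instant as it starts). The next hole catches the pin at some value between 0.039 and 0.067, different every time; a further hole follows 38 mm beyond that one.
- jaw_top (a point): Centre of the top face of the sliding jaw, 44 mm over the bench, under the knob. The jaw is an aluminium block 84 mm (x) x 44 mm (y) on the guide rods, with a grooved lip 53 mm high on its +y edge, 21 to 33 mm from the knob's axis.
- plunger (a joint): Lift of the spring plunger (pin and knob in one), m: 0 = pin home in a hole, 0.006 to 0.007 = tip resting on the track, 0.012 = upper stop. The spring presses down with 6.5 N at 0, 10 N at 0.012 (weight included). With the knob free the pin rides on the track and drops as it comes over a hole; the jaw then stops dead. A side push on the knob may hold the pin half way by friction until the push is taken off.
- knob_grip (a point): Grasp point of the black round pull knob on the sliding jaw, on its vertical axis: 20 mm across from 12 mm below to 6 mm above this point (18 mm at its foot, 16 mm below), then a rim 25 mm across up to 14 mm above. Pin home: 74 mm over the bench; it rises with the plunger and travels with the jaw. Below it a stem 15 mm thick (20 mm at its foot).
- hole_track: Steel track with the holes, in the middle of the holder under the jaw, 20 mm wide, top 22 mm over the bench; origin as the holder's. It does not tell where the next hole is (that part is clamped differently every time: feel for it). Holes are 8 mm long along y, the pin 5 mm thick, round-tipped, so the locked jaw has +/-1.5 mm of play. More than 40 N between pin and track counts as forcing.
- solder_spool: Bystander: solder spool 54 mm across, 30 mm high, in front of the holder. Origin: centre of the underside.
- pcb: Bystander: small green circuit board 34 x 52 x 18 mm, behind the holder. Origin: centre of the underside.
- flux_bottle: Bystander: slim brown bottle 32 mm across, 102 mm high, beyond the holder's end away from the fixed jaw. Origin: centre of the underside. (Not listed: a solid cream magnifier lamp overhangs the bench to the far right, its 160 mm head about 0.4 m ahead of and 0.6 m to the right of the robot, 0.4 m up: keep the arm clear of it when swinging round.)

How it is judged:
By the outcome, as a careful person would: the job done as asked, in the order asked, and still so for the second after the job is handed in, with the robot touching nothing.
It also fails if it takes over 45 s, if anything falls off the work surface, if the arm or the gripper's body presses on something with over 40 N, if the wrist force passes 120 N, or if a joint passes its speed limit or range.

## Working session

There is one attempt and no reset: what is moved stays moved. The work goes in short steps, Python scripts to look and compute and a shell command to move; the robot and the scene stay as the last step left them, time stands still between calls to the robot, and variables do not carry over. Pictures are saved under pics/ and viewed, at most 10 in all, crops included, and the job is handed in when it is done.

```bash
mkdir -p pics; ls
python3 - <<'E'
from workcell import sensors, snapshot, r
import cv2,numpy as np
a=[snapshot(n) for n in("scene","side")]
for n,s in zip(("scene","side"),a):
    cv2.imwrite(f"pics/{n}1.png",s["image"]); print(n,(-s["R"].T@s["t"]).round(3))
s=sensors.observe();print(s["t"],s["tcp_pos"],s["eef_rot"],s["gripper_width"],s["wrist_force"],r.tcp_to_grasp)
E
```

```text
pics
scene [ 0.13  -0.628  0.564]
side [0.541 0.676 0.551]
0.1 [6.24505928e-01 2.89983219e-05 2.21991274e-01] [[ 1.72652938e-05  9.99999042e-01 -1.38435796e-03]
 [ 9.99999999e-01 -1.72123795e-05  3.82349035e-05]
 [ 3.82110388e-05 -1.38435862e-03 -9.99999041e-01]] 0.08753453661225645 [-0.3343775   0.04690081 -0.14101752] -0.0187
```

View pics/scene1.png

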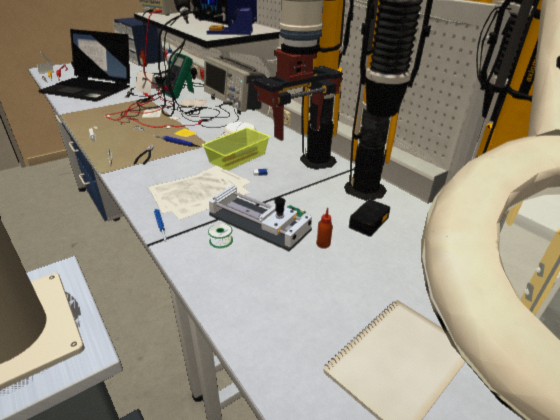

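View pics/side1.png

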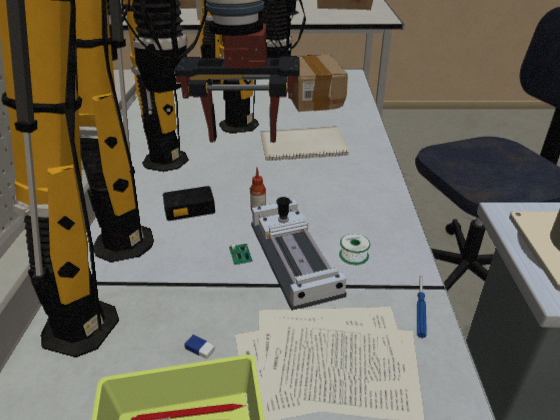

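The side view shows the knob at about (284,207), with the fixed jaw near (318,285). In the scene view the knob is at about (280,203). I'll enlarge both.

Run:
```python
import cv2,numpy as np
a=cv2.imread("pics/scene1.png")[175:265,195:345];b=cv2.imread("pics/side1.png")[190:310,220:380]
a=cv2.resize(a,(750,450)[:2],interpolation=cv2.INTER_CUBIC);b=cv2.resize(b,(800,600),interpolation=cv2.INTER_CUBIC)
cv2.imwrite("pics/a.png",a);cv2.imwrite("pics/b.png",b)
```

```text
(no output)
```

View pics/a.png

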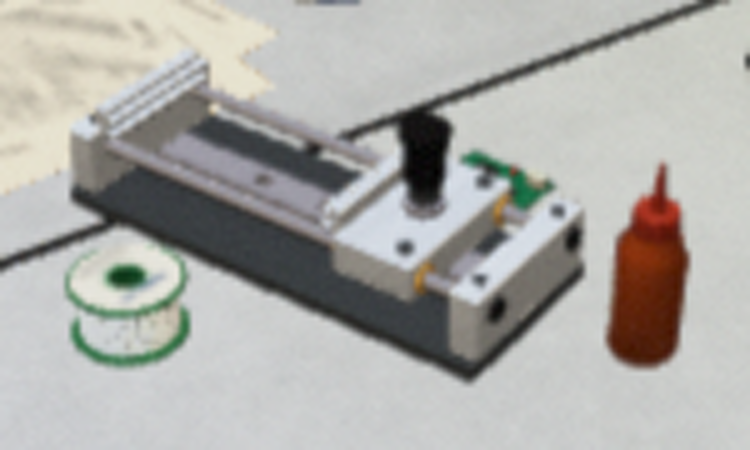

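View pics/b.png

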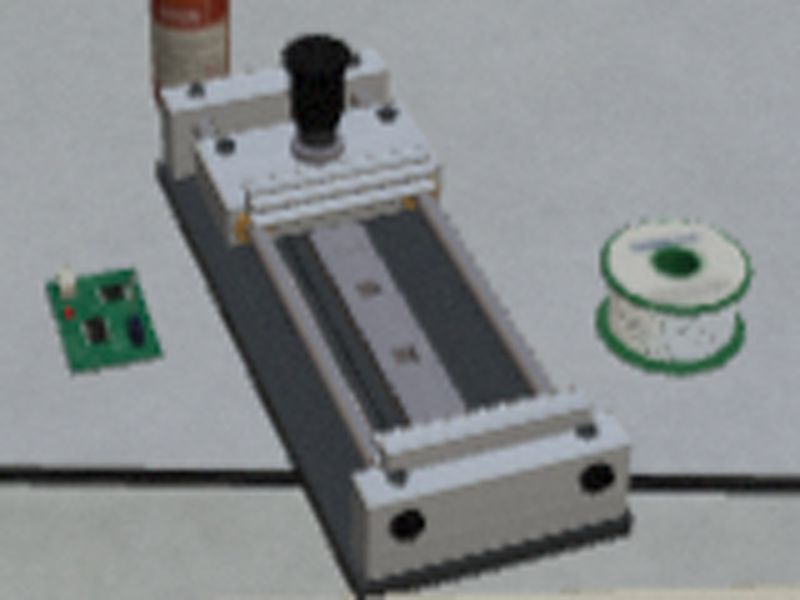

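```bash
cat > h.py <<'E'
import numpy as np
from workcell import sensors, snapshot, r
def plane(s,u,v,z):
    c=-s["R"].T@s["t"]; d=s["R"].T@np.linalg.solve(s["K"],[u,v,1.]); return c+d*(z-c[2])/d[2]
E
python3 - <<'E'
from h import *
A=snapshot("scene");B=snapshot("side")
fa=lambda x,y,z:plane(A,195+x/5-.4,175+y/5-.4,z).round(4)
fb=lambda x,y,z:plane(B,220+x/5-.4,190+y/5-.4,z).round(4)
print("knob top",fa(425,122,.088),fb(317,48,.088))
print("foot",fb(318,150,.047),fa(425,207,.047))
print("jaw screws",fb(225,146,.044),fb(388,114,.044),fa(485,180,.044),fa(405,246,.044))
print("base corners",fb(160,172,.005),fb(365,597,0),fb(632,530,0),fa(470,380,0),fa(583,270,.005),fa(72,200,0))
print("block screws",fb(197,90,.044),fb(353,60,.044),fb(398,476,.044),fb(587,430,.044),fa(480,280,.044),fa(558,210,.044))
print("holes",fb(370,288,.022),fb(405,353,.022),fa(265,180,.022))
print("bottle",fa(645,358,0), fb(192,20,.04))
E
```

```text
knob top [ 0.5629 -0.0234  0.088 ] [ 0.561  -0.0265  0.088 ]
foot [ 0.5608 -0.0202  0.047 ] [ 0.5589 -0.0297  0.047 ]
jaw screws [ 0.5957 -0.0264  0.044 ] [ 0.5348 -0.048   0.044 ] [ 0.597  -0.0242  0.044 ] [ 0.5366 -0.0458  0.044 ]
base corners [ 0.6246 -0.0626  0.005 ] [0.5422 0.1567 0.    ] [0.455  0.1258 0.    ] [ 0.5377 -0.0947  0.    ] [ 0.6251 -0.0652  0.005 ] [0.4568 0.1292 0.    ]
block screws [ 0.6086 -0.0632  0.044 ] [ 0.5485 -0.0848  0.044 ] [0.5322 0.1477 0.044 ] [0.4722 0.126  0.044 ] [ 0.5492 -0.0847  0.044 ] [ 0.6099 -0.0626  0.044 ]
holes [0.5413 0.0292 0.022 ] [0.529  0.0644 0.022 ] [0.5288 0.0619 0.022 ]
bottle [ 0.611  -0.1269  0.    ] [ 0.6144 -0.1195  0.04  ]
```

Both views agree: the holder is turned about 19.8°, with the knob at (0.561, -0.025). I'll move above it and turn the tool so the fingers close along the holder's y axis.

```bash
python3 -m inch '[[[-0.008,-0.021,0,0,1],[-0.008,-0.021,0,0,1],[-0.009,-0.0217,0,0,1],[0,0,0.008,7.8,1],[0,0,0.008,7.8,1],[0,0,0.008,7.8,1],[0,0,0.008,7.8,1],[0,0,0.008,7.8,1],[0,0,0.008,7.8,1],[0,0,0.008,7.8,1],[0,0,0.008,7.8,1],[0,0,0.008,7.8,1]]]' 20
python3 - <<'E'
from h import *
import cv2
W=snapshot("wrist");cv2.imwrite("pics/w1.png",W["image"]);s=sensors.observe();print(s["tcp_pos"],s["eef_rot"].round(4),s["t"])
c=-W["R"].T@W["t"];print(c)
P=W["R"]@np.array([.5608,-.025,.088])+W["t"];u=W["K"]@P;print(u/u[2])
E
```

```text
t: 1.4
tcp_pos: [0.5612, -0.025, 0.1502]
eef_rot: [[0.943, 0.333, -0.0], [0.333, -0.943, 0.0], [-0.0, -0.0, -1.0]]
wrist_force: [-0.1, -0.5, 0.3]
gripper_width: 0.0877
grip_force: 0.0
[ 0.56040517 -0.02495339  0.14901129] [[ 9.450e-01  3.271e-01 -2.100e-03]
 [ 3.271e-01 -9.450e-01  1.000e-04]
 [-2.000e-03 -8.000e-04 -1.000e+00]] 1.45
[ 0.62470301 -0.00270534  0.31136111]
[283.51694788 222.3621737    1.        ]
```

View pics/w1.png

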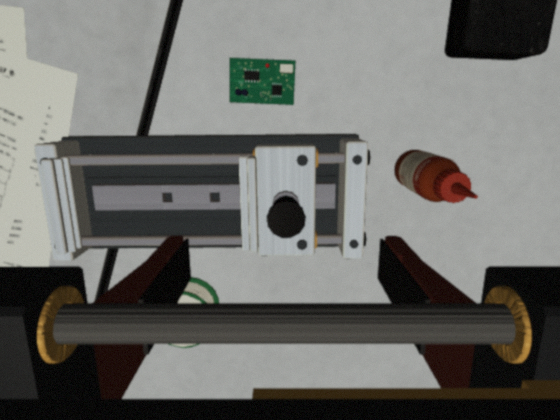

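The wrist view shows the knob top at about (286,217), jaw screws at (302,160) and (302,244), and track holes at (215,197) and (167,197).

Run:
```python
from h import *
import cv2
W=snapshot("wrist");im=W["image"];s=sensors.observe()
m=(im[190:245,255:315].max(2)<45).astype(np.uint8)
n,l,st,ce=cv2.connectedComponentsWithStats(m);i=1+st[1:,4].argmax();print(st[i],ce[i])
c=max(cv2.findContours((l==i).astype(np.uint8),0,1)[0],key=cv2.contourArea);(x,y),rad=cv2.minEnclosingCircle(c)
print(x+255,y+190,rad)
k=plane(W,286.3,217,.088);print("knob",k)
R=s["eef_rot"]
p=[plane(W,*a,z)for a,z in[((302,160),.044),((302,244),.044),((358,160),.044),((359,243),.044),((215,197),.022),((167,197),.022),((359,141),.044),((43,150),.044)]]
d=p[0]-p[1];print(p,np.degrees(np.arctan2(d[1],d[0])),"tool",np.degrees(np.arctan2(R[1,0],R[0,0])))
ay=np.array([-.339,.941,0]);print("holes",(p[4]-k)@ay,(p[5]-k)@ay,"jawmid",(p[0]+p[1])/2)
print("shift tool",R.T@(k-s["tcp_pos"]))
```

```text
[  13    5   37   41 1147] [31.25719268 26.15082825]
286.5 215.35000038146973 20.405305862426758
knob [ 0.5641011  -0.02532507  0.088     ]
[array([ 0.59584068, -0.0264238 ,  0.044     ]), array([ 0.53596515, -0.04792461,  0.044     ]), array([ 0.60890831, -0.06422317,  0.044     ]), array([ 0.55080441, -0.088363  ,  0.044     ]), array([0.54328859, 0.02692434, 0.022     ]), array([0.53084284, 0.06291231, 0.022     ]), array([ 0.62160475, -0.05988501,  0.044     ]), array([0.54243923, 0.14980493, 0.044     ])] 19.752792043424172 tool 19.72889731842458
holes 0.056222136486276844 0.09430592275058691 jawmid [ 0.56590292 -0.0371742   0.044     ]
shift tool [0.00343792 0.00164561 0.0615799 ]
```

```bash
python3 -m inch '[[[0.002,0.001,0.015,0,0.8],[0,0,0.02,0,0.5],[0,0,0.02,0,0.2],[0,0,0.02,0,0],[0,0,0.01,0,-0.2],[0,0,0.007,0,-0.3],[0,0,0,0,-0.3],[0,0,0,0,-0.3]]]' 20
python3 - <<'E'
from h import *
import cv2
W=snapshot("wrist");cv2.imwrite("pics/w2.png",W["image"]);s=sensors.observe();print(s["tcp_pos"],s["gripper_width"],s["t"])
E
```

```text
t: 2.3
tcp_pos: [0.564, -0.0253, 0.0591]
eef_rot: [[0.941, 0.339, 0.001], [0.339, -0.941, -0.0], [0.001, 0.0, -1.0]]
wrist_force: [-1.1, -0.7, 0.5]
gripper_width: 0.0312
grip_force: 0.0
[ 0.56411549 -0.02527211  0.05936856] 0.030875739239512787 2.35
```

View pics/w2.png

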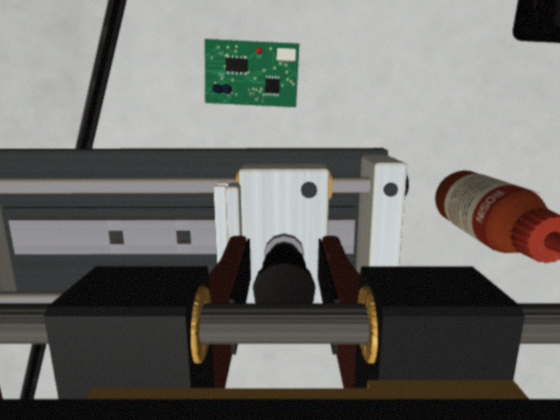

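The knob at x≈284 is centred between the finger pads (about 247 and 323). Next I'll go down 3 mm and grip.

```bash
python3 -m inch '[[[0,0,0.003,0,-0.3],[0,0,0,0,-0.4],[0,0,0,0,-0.48],[0,0,0,0,-0.55],[0,0,0,0,-1],[0,0,0,0,-1],[0,0,0,0,-1]]]' 20
```

```text
t: 3.05
tcp_pos: [0.5637, -0.0253, 0.0559]
eef_rot: [[0.941, 0.339, 0.0], [0.339, -0.941, -0.0], [0.0, 0.0, -1.0]]
wrist_force: [-1.1, -1.2, 3.6]
gripper_width: 0.0228
grip_force: 20.0
```

```bash
python3 -m inch '[[[0,0,-0.002,0,-1],[0,0,-0.002,0,-1],[0,0,-0.002,0,-1],[0,0,-0.002,0,-1],[0,0,-0.0015,0,-1],[0,0,0,0,-1]]]' 20
python3 - <<'E'
from h import *
s=sensors.observe();print(s["wrist_force"],s["tcp_pos"],s["gripper_width"])
E
```

```text
t: 3.65
tcp_pos: [0.5634, -0.0252, 0.0653]
eef_rot: [[0.941, 0.339, -0.0], [0.339, -0.941, 0.0], [-0.0, -0.0, -1.0]]
wrist_force: [2.7, -1.2, -8.3]
gripper_width: 0.0233
grip_force: 20.0
[ 2.71548716 -1.19513181 -8.31374149] [ 0.56343737 -0.0252266   0.06526793] 0.023287482547295936
```

The spring load is on (about 9 N). Next I'll slide off the hole, along tool -y.

```bash
python3 -m inch '[[[0,-0.001,0,0,-1],[0,-0.001,0,0,-1],[0,-0.0015,0,0,-1],[0,-0.0015,0,0,-1],[0,-0.002,0,0,-1],[0,-0.003,0,0,-1]]]' 20
```

```text
t: 4.25
tcp_pos: [0.56, -0.0157, 0.0652]
eef_rot: [[0.941, 0.339, -0.0], [0.339, -0.941, -0.0], [-0.0, 0.0, -1.0]]
wrist_force: [2.4, -2.4, -8.7]
gripper_width: 0.0233
grip_force: 20.0
```

```bash
python3 -m inch '[[[0,-0.003,0,0,-1],[0,-0.003,0,0,-1],[0,-0.003,0,0,-1],[0,-0.003,0,0,-1],[0,-0.003,0,0,-1],[0,-0.003,0,0,-1],[0,-0.0015,0,0,-1],[0,-0.0005,0,0,-1],[0,0,0.001,0,-1],[0,0,0.001,0,-1],[0,0,0.001,0,-1],[0,0,0,0,-1]]]' 20
```

```text
t: 5.45
tcp_pos: [0.5533, 0.0031, 0.0623]
eef_rot: [[0.941, 0.339, -0.0], [0.339, -0.941, 0.0], [-0.0, -0.0, -1.0]]
wrist_force: [0.5, 0.7, -3.8]
gripper_width: 0.0232
grip_force: 20.0
```

```bash
python3 -m inch '[[[0,0,0,0,-0.34],[0,0,0,0,-0.34],[0,0,0,0,-0.34],[0,0,0.003,0,-0.34],[0,0,0.003,0,-0.34],[0,0,0,0,-0.34]]]' 20
python3 - <<'E'
from h import *
import cv2
W=snapshot("wrist");cv2.imwrite("pics/w3.png",W["image"]);print(sensors.observe()["t"])
E
```

```text
t: 6.05
tcp_pos: [0.553, 0.003, 0.0557]
eef_rot: [[0.941, 0.339, -0.001], [0.339, -0.941, 0.0], [-0.001, -0.0, -1.0]]
wrist_force: [-0.0, 0.1, 0.1]
gripper_width: 0.0291
grip_force: 0.0
6.1
```

View pics/w3.png

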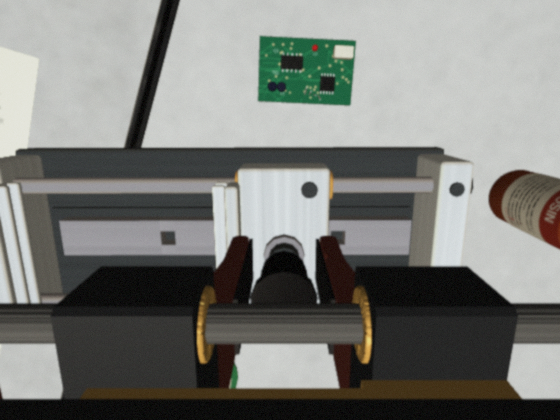

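The jaw has moved 30 mm. The start hole now shows at (338,238), and the knob at x≈284 is free between the fingers. I'll push gently with the trailing finger.

```bash
python3 -m inch '[[[0,-0.001,0,0,-0.34],[0,-0.001,0,0,-0.34],[0,-0.001,0,0,-0.34],[0,-0.001,0,0,-0.34],[0,-0.001,0,0,-0.34],[0,-0.001,0,0,-0.34],[0,-0.001,0,0,-0.34],[0,-0.001,0,0,-0.34],[0,-0.001,0,0,-0.34],[0,-0.001,0,0,-0.34]]]' 20
python3 - <<'E'
from h import *
s=sensors.observe();print((s["eef_rot"].T@s["wrist_force"]).round(2),s["tcp_pos"],s["gripper_width"])
E
```

```text
t: 7.1
tcp_pos: [0.55, 0.0124, 0.0562]
eef_rot: [[0.941, 0.339, 0.0], [0.339, -0.941, -0.0], [0.0, 0.0, -1.0]]
wrist_force: [1.9, -3.4, -1.3]
gripper_width: 0.0292
grip_force: 1.7
[0.64 3.87 1.32] [0.54995785 0.01244112 0.05615273] 0.02921557245624625
```

```bash
cat > st.py <<'E'
from h import *
s=sensors.observe();print((s["eef_rot"].T@s["wrist_force"]).round(2),"trav",((s["tcp_pos"]-[.5634,-.0252,0])@[-.339,.941,0]).round(4),s["grip_force"])
E
python3 -m inch '[[[0,-0.0008,0,0,-0.34],[0,-0.0008,0,0,-0.34],[0,-0.0008,0,0,-0.34],[0,-0.0008,0,0,-0.34],[0,-0.0008,0,0,-0.34]]]' | grep -E 't:|force'; python3 st.py
```

```text
t: 7.6
eef_rot: [[0.941, 0.339, 0.0], [0.339, -0.941, -0.0], [0.0, 0.0, -1.0]]
wrist_force: [1.1, -3.1, -1.7]
grip_force: 1.5
[0.01 3.32 1.7 ] trav 0.044 1.4934310314129107
```

```bash
python3 -m inch '[[[0,-0.0008,0,0,-0.34],[0,-0.0008,0,0,-0.34],[0,-0.0008,0,0,-0.34],[0,-0.0008,0,0,-0.34],[0,-0.0008,0,0,-0.34]]]' | grep -E 't:|force'; python3 st.py
```

```text
t: 8.1
eef_rot: [[0.941, 0.339, 0.0], [0.339, -0.941, 0.0], [0.0, 0.0, -1.0]]
wrist_force: [1.4, -3.8, -3.2]
grip_force: 1.7
[0.05 4.08 3.23] trav 0.048 1.7402493010740727
```

```bash
python3 -m inch '[[[0,-0.0008,0,0,-0.34],[0,-0.0008,0,0,-0.34],[0,-0.0008,0,0,-0.34],[0,-0.0008,0,0,-0.34]]]' | grep -E 't:|force'; python3 st.py
```

```text
t: 8.5
eef_rot: [[0.941, 0.339, 0.0], [0.339, -0.941, 0.0], [0.0, -0.0, -1.0]]
wrist_force: [1.8, -3.3, -1.5]
grip_force: 1.7
[0.56 3.68 1.49] trav 0.0512 1.6642623668303713
```

```bash
python3 -m inch '[[[0,-0.0008,0,0,-0.34],[0,-0.0008,0,0,-0.34],[0,-0.0008,0,0,-0.34]]]' | grep -E 't:|force'; python3 st.py
```

```text
t: 8.8
eef_rot: [[0.941, 0.339, -0.0], [0.339, -0.941, 0.0], [-0.0, -0.0, -1.0]]
wrist_force: [0.0, -1.4, -1.4]
grip_force: 0.9
[-0.42  1.29  1.41] trav 0.0537 0.8877254187245853
```

```bash
python3 -m inch '[[[0,-0.0006,0,0,-0.34],[0,-0.0006,0,0,-0.34]]]' | grep -E 't:|force'; python3 st.py
```

```text
t: 9.0
eef_rot: [[0.941, 0.339, -0.0], [0.339, -0.941, 0.0], [-0.0, -0.0, -1.0]]
wrist_force: [-0.2, 0.6, -0.0]
grip_force: 0.0
[-0.   -0.63  0.01] trav 0.0551 0.0
```

```bash
python3 -m inch '[[[0,-0.0006,0,0,-0.34],[0,-0.0006,0,0,-0.34]]]' | grep -E 't:|force'; python3 st.py
```

```text
t: 9.2
eef_rot: [[0.941, 0.339, -0.0], [0.339, -0.941, 0.0], [-0.0, -0.0, -1.0]]
wrist_force: [0.1, -0.7, -0.5]
grip_force: 0.0
[-0.1   0.69  0.46] trav 0.0562 0.0
```

Run:
```python
from h import *
import cv2
a=snapshot("side")["image"][160:280,220:380];b=snapshot("wrist")["image"]
o=np.vstack([cv2.resize(a,(400,300),interpolation=2),cv2.resize(b,(400,300))])
cv2.imwrite("pics/c.png",o);print(o.shape)
```

```text
(600, 400, 3)
```

View pics/c.png

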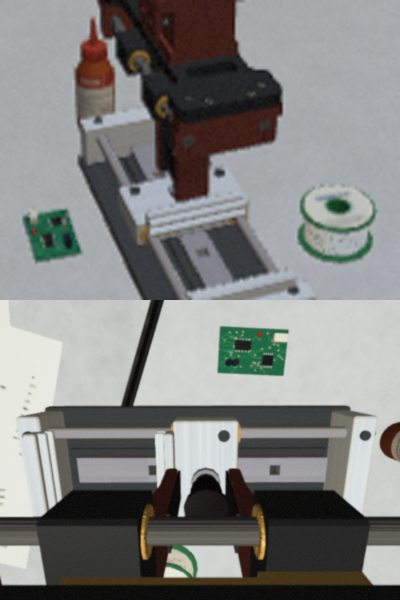

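The wrist view shows holes at (152,470) and (275,470), with the knob at x≈205, near the expected hole. Contact force is about zero, so the jaw may have slipped ahead as the pin dropped. I'll keep feeling gently.

```bash
python3 -m inch '[[[0,-0.0006,0,0,-0.34],[0,-0.0006,0,0,-0.34]]]' | grep -E 't:|force'; python3 st.py
```

```text
t: 9.5
eef_rot: [[0.941, 0.339, 0.0], [0.339, -0.941, -0.0], [0.0, 0.0, -1.0]]
wrist_force: [1.2, -2.5, 0.3]
grip_force: 1.2
[ 0.31  2.76 -0.32] trav 0.057 1.1545678970287554
```

```bash
python3 -m inch '[[[0,-0.0005,0,0,-0.34],[0,-0.0005,0,0,-0.34]]]' | grep -E 't:|force'; python3 st.py
```

```text
t: 9.7
eef_rot: [[0.941, 0.339, 0.0], [0.339, -0.941, -0.0], [0.0, 0.0, -1.0]]
wrist_force: [1.2, -2.7, -0.3]
grip_force: 1.3
[0.19 2.96 0.33] trav 0.0579 1.3069967876072042
```

```bash
python3 -m inch '[[[0,-0.0005,0,0,-0.34],[0,-0.0005,0,0,-0.34]]]' | grep -E 't:|force'; python3 st.py
```

```text
t: 9.9
eef_rot: [[0.941, 0.339, 0.0], [0.339, -0.941, -0.0], [0.0, 0.0, -1.0]]
wrist_force: [0.0, -2.4, 0.1]
grip_force: 1.3
[-0.78  2.28 -0.11] trav 0.0591 1.3057021747226827
```

```bash
python3 -m inch '[[[0,-0.0005,0,0,-0.34]]]' | grep -E 't:|force'; python3 st.py
```

```text
t: 10.0
eef_rot: [[0.941, 0.339, 0.0], [0.339, -0.941, -0.0], [0.0, 0.0, -1.0]]
wrist_force: [0.8, -1.9, 1.3]
grip_force: 1.3
[ 0.13  2.1  -1.27] trav 0.0596 1.3039743597619236
```

```bash
python3 -m inch '[[[0,-0.0005,0,0,-0.34],[0,-0.0005,0,0,-0.34]]]' | grep -E 't:|force'; python3 st.py
```

```text
t: 10.2
eef_rot: [[0.941, 0.339, 0.0], [0.339, -0.941, -0.0], [0.0, 0.0, -1.0]]
wrist_force: [1.0, -3.3, 0.2]
grip_force: 1.6
[-0.19  3.44 -0.21] trav 0.0607 1.6373760817805305
```

```bash
python3 -m inch '[[[0,-0.0005,0,0,-0.34]]]' | grep -E 't:|force'; python3 st.py
```

```text
t: 10.3
eef_rot: [[0.941, 0.339, 0.0], [0.339, -0.941, -0.0], [0.0, 0.0, -1.0]]
wrist_force: [-0.8, -5.7, -0.0]
grip_force: 2.4
[-2.71  5.05  0.01] trav 0.061 2.371061074663885
```

Force is rising; one more small step.

```bash
python3 -m inch '[[[0,-0.0005,0,0,-0.34]]]' | grep -E 't:|force'; python3 st.py
```

```text
t: 10.4
eef_rot: [[0.941, 0.339, 0.0], [0.339, -0.941, -0.0], [0.0, 0.001, -1.0]]
wrist_force: [1.9, -6.9, -0.5]
grip_force: 3.2
[-0.58  7.17  0.52] trav 0.0613 3.1807278050109744
```

```bash
python3 -m inch '[[[0,-0.0005,0,0,-0.34]]]' | grep -E 't:|force'; python3 st.py
```

```text
t: 10.5
eef_rot: [[0.941, 0.339, 0.001], [0.339, -0.941, -0.001], [0.0, 0.001, -1.0]]
wrist_force: [2.1, -8.4, -0.2]
grip_force: 4.0
[-0.91  8.61  0.23] trav 0.0616 3.951528511242941
```

The jaw has stopped dead against the hole wall at about 9 N. I'll take the push off so the pin can seat, open, lift clear and check.

```bash
python3 -m inch '[[[0,0.001,0,0,-0.34],[0,0.001,0,0,-0.34],[0,0.0015,0,0,-0.3],[0,0,0,0,0],[0,0,0,0,0.2],[0,0,0,0,0.2],[0,0,-0.01,0,0.3],[0,0,-0.03,0,0.5],[0,0,-0.04,0,0.5],[0,0,-0.04,0,0.5],[0,0,-0.04,0,0.5],[0,0,0,0,0.5]]]' | grep -E 't:|force|pos|width'
python3 - <<'E'
from h import *
import cv2
A=snapshot("scene");B=snapshot("side")
a=A["image"][170:245,215:315];b=B["image"][175:295,220:380]
cv2.imwrite("pics/d.png",np.vstack([cv2.resize(a,(400,300),interpolation=2),cv2.resize(b,(400,300),interpolation=2)]))
E
```

```text
t: 11.7
tcp_pos: [0.547, 0.0302, 0.2225]
eef_rot: [[0.941, 0.339, 0.011], [0.339, -0.941, 0.0], [0.01, 0.003, -1.0]]
wrist_force: [0.5, -0.5, -0.8]
gripper_width: 0.0655
grip_force: 0.0
```

View pics/d.png

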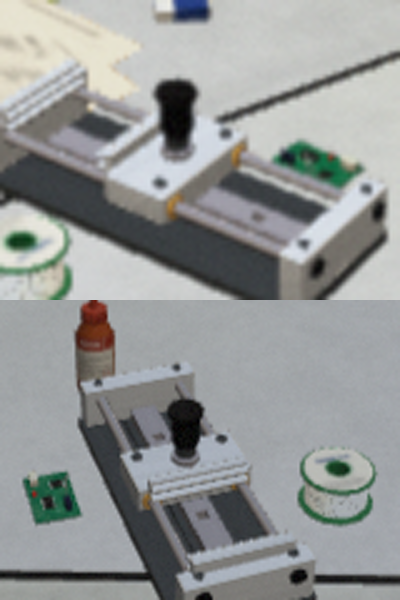

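The jaw sits one hole on with the knob low: top at (177,90) and foot at (178,153) in the scene crop. I'll check the knob height numerically against the start pictures.

Run:
```python
from h import *
import cv2
o={"scene":cv2.imread("pics/scene1.png"),"side":cv2.imread("pics/side1.png")}
win={"scene":[(272,292,192,222),(250,270,185,215)],"side":[(272,296,192,224),(280,310,205,245)]}
S={};T=[]
for n in o:
    s=S[n]=snapshot(n)
    for im,(x0,x1,y0,y1) in zip((o[n],s["image"]),win[n]):
        m=(im[y0:y1,x0:x1].max(2)<60).astype(np.uint8)
        k,l,st,ce=cv2.connectedComponentsWithStats(m);i=1+st[1:,4].argmax();b=st[i]
        top=(b[0]+b[2]/2-.5+x0,b[1]-.5+y0); T.append(top); print(n,b[2:],top)
def tri(p,q):
    P=[s["K"]@np.c_[s["R"],s["t"]] for s in S.values()]
    X=cv2.triangulatePoints(*P,np.array(p,float),np.array(q,float)).ravel();return X[:3]/X[3]
a=tri(T[0],T[2]);b=tri(T[1],T[3]);print(a,b,b-a,(b-a)@[-.339,.941,0])
```

```text
scene [ 11  20 142] (np.float64(279.0), np.float64(195.5))
scene [ 10  17 120] (np.float64(258.5), np.float64(189.5))
side [ 13  22 220] (np.float64(283.0), np.float64(196.5))
side [ 15  23 251] (np.float64(293.0), np.float64(214.5))
[ 0.56123689 -0.02230726  0.09684483] [0.54216275 0.0297678  0.09369561] [-0.01907413  0.05207506 -0.00314922] 0.05546876629589827
```

The pin is home: the knob is back at its start height and the jaw is at about 0.056.

```bash
python3 -c "
from workcell import r
print(r.job_done())"
```

```text
the job is handed in; nothing more can be done
None
```

The jaw is now one hole narrower, at about 56 mm of travel. The pin is home (knob back at its start height, by camera), the most I pushed on the knob while feeling for the hole was about 9 N, the gripper is open and clear, and the job is handed in at about 12 s.

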